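# Empty the slate wagon into the crib and re-rail it

## Task

Empty the little three-sided slate wagon: lift it off its siding with its three lumps aboard, tip it to 45 degrees with its open end down and held low over the timber crib until every lump has slid out into the crib, and bring it level again before you carry it back. Then, still holding it, lower it gently onto the siding, closed end towards the red buffer stop and a little short of it, until the rails bear it with all four wheels properly on; only then roll it up until its buffers touch the stop, let go, and leave the hut, tree, drum and screwdriver where they are.

Things in the scene. Friction and masses are not known exactly. Their poses are not given: they have to be found in the camera images.
- wagon: Loose model quarry wagon, 0.29 kg: rust-brown box on four wheels, with floor, two sides and one end wall, OPEN at its -x end. Origin at rail-top level (underside of the wheel treads) below its middle; x runs along it to the closed end, y across, z up. Box 104 long, 60 wide over its smooth flat sides, walls 3 thick; floor top at z = 30, walls up to z = 58.
- wagon_lip (a point): Middle of the floor's open front edge, at (-52, 0, 30) in the wagon's frame; axes as the wagon's.
- wagon_grip (a point): Middle of the wagon's box, at (0, 0, 46) in its frame and near its centre of mass lengthwise: the wagon can be gripped here from above across its two sides, 60 mm, fingers outside, tips reaching down to the floor's height. Axes as the wagon's.
- wagon_buffer (a point): Midway between the two buffers at the closed end, at (58, 0, 22.5) in the wagon's frame: the ends of the wooden sole bars under the floor, which stick out 6 past the box at both ends (116 overall, at y = +-25.5, z 18 to 27).
- wagon_wheel (a point): Foot of one wheel tread, at (-23, 17.5, 0) in the wagon's frame. Four wheels at x = +-23 on two free-turning axles, axle height 12: treads of radius 12 from y = 14.5 to 21 either side, and inside each a flange of radius 14.5 (2.5 deeper), its outer face at y = +-14.5.
- track: Fixed straight siding, 300 long, on the layout board: dark sleepers, two steel rails (rail tops at z = 12), sleepers 66 wide. Origin on the board at the middle; x along the rails, y across, z up. The wagon starts on it, closed end towards the buffer stop.
- track_rails (a point): Middle of the siding at rail-top height, 12 above the board; axes as the track's. Rails 3 wide, heads 5.5 above the sleepers, inner faces at y = +-16, so the wheel flanges have 1.5 mm of play either side. Properly railed, the wagon's origin lies within 2 mm of y = 0 and at z = 0 in this frame; with flanges up on a rail head it stands 2.5 mm too high, and fallen beside the rails about 3 mm too low.
- stop: Fixed clip-on buffer stop on the siding: red beam with two white patches, 10 thick, 64 wide, 18 to 32 above the rail tops, on an iron frame behind it (34 long); rigid, does not slide. Origin at rail-top level below the middle of the beam's face; the face looks to -x, its axes are the track's.
- stop_face (a point): Middle of the beam's flat face at the height of the wagon's buffers, 22.5 above the rail tops; axes as the track's. Buffers touching: wagon_buffer is at x = 0 here.
- crib: Fixed open-topped bin of stacked dark timber sleepers, 170 (x) by 150 (y) and 36 tall outside (crossed timber ends stand out 7 at the corners), 152 by 132 inside, floor 5 thick. Origin on the board at its middle, z up.
- crib_floor (a point): Middle of the crib's inner floor, 5 above the board; axes as the crib's.
- lump1: Blue-grey slate lump, 23 x 20 x 16, 20 g, loose on the wagon's floor near the closed end; origin at the middle of its underside. The lumps slide on the floor once it leans some 26 to 36 degrees.
- lump2: Blue-grey slate lump, 20 x 23 x 14, 20 g, loose on the middle of the wagon's floor; origin at the middle of its underside.
- lump3: Blue-grey slate lump, 22 x 19 x 18, 20 g, loose on the wagon's floor near the open end; origin at the middle of its underside.
- hut: Bystander: loose model brick hut with slate roof, 78 x 94 x 82 tall over all; origin under its middle.
- tree: Bystander: loose model fir, 120 tall, 72 across, on a round base of 60; origin under its middle.
- screwdriver: Bystander: loose screwdriver lying on the board, origin under its middle, x along it.
- drum: Bystander: loose blue model oil drum, 31 across, 46 tall; origin under its middle.

How it is judged:
By the outcome, as a careful person would: the job done as asked, in the order asked, and still so for the second after the job is handed in, with the robot touching nothing.
It also fails if it takes over 58 s, if anything falls off the work surface, if the arm or the gripper's body presses on something with over 40 N, if the wrist force passes 120 N, or if a joint passes its speed limit or range.

## Robot

A 6-joint arm with a two-finger parallel gripper is mounted at the origin on the work surface. World frame = base frame: x ahead of the robot, y to its left, z up, the work surface at z = 0. Lengths are in m, angles in rad, forces in N, time in s.
With the tool pointing down it reaches from about 0.25 to 0.775 m from the base axis. Payload 4 kg.
Tool frame: the origin (TCP) lies midway between the tips of the shut fingers; the grasp point (between the pads) lies 19 mm behind it (grip_point_offset is the distance from the TCP to the grasp point, in m); z points along the fingers, y is the line along which they close (so a half turn about z gives the same grasp; the last joint's range is limited). The gripper opens to 94 mm and grips with 3 to 60 N. Pads are 16 mm wide; open, the fingers measure 119 mm over their backs; the gripper's body (75 mm by 177 mm) begins 78 mm behind the grasp point.
Start: joints at [-1.45, 0.087, 1.371, -0, 1.684, -0.103], TCP at [0.122, -0.536, 0.206] pointing down, gripper open.
Joint ranges: [-3.1, 3.1], [-0.76, 2.03], [0.27, 2.55], [-1.08, 4.22], [0.17, 2.65], [-2.57, 2.57]. Speed limits (rad/s): [2.79, 2.79, 3.14, 3.14, 3.14, 3.14].

## Interface

Orientations are given as [roll, pitch, yaw] about the fixed x, y, z axes, in that order (R = Rz(yaw) Ry(pitch) Rx(roll)).
In Python, from bench import * gives the robot as it stands.
- The arm moves only by the tool carry_out, never from a script. Its argument "commands" is a list of rows, each a list of 6 numbers: the shift along the tool's x, y, z in m, then the turn, a rotation vector about the tool's x, y, z in rad. In form: [[tx, ty, tz, rx, ry, rz], ...]. A call has exactly 5 rows; each row is the pose to reach, as a shift and turn from the pose commanded when the call began, along the tool's axes at that moment; what a row does not reach only later rows make up. A row lasts 1/10 s, in which the tool goes at most 50 mm and 8.59 degrees, less where a joint would pass 70% of its speed; a pose out of reach is approached as far as the arm can. A call with a gripper value outside its range is refused whole. "jaw" is the opening, from 0 (shut) to 1 (fully open), set as the call begins (left out, the last holds). The fingers move at their own pace and stop on an object; the grip force is fixed at half the most. Time passes only in rows, so rows that repeat a pose let the fingers close, or fill a call up. It gives the time, the measured TCP pose, the force, the opening and the grip force at its end, in the units of the state.
- get_obs(): the state, without advancing time (a new reading comes with each control period).
- snapshot(name): name is "scene" or "top" or "wrist"; returns a dict with "img" (384x512x3 uint8, red, green, blue), "range_z" (384x512 float32, m along the optical axis (not along the pixel's ray), 0 where there is no reading), "fx", "fy", "cx", "cy" (pixels), "R" (3x3) and "t" (3): a world point X has camera coordinates R X + t. Camera axes: x right, y down, z forward; pixel columns grow to the right and rows downward; lengths in m; the calibration is good to about 2 mm. A picture is of the moment at which its call begins.
- close_job(): hands the job in; it is judged then, once.
The state is a dict: "time": time; "joint_positions": joint angles; "qvel": joint speeds; "joint_torque": joint torques, N m; "tool_pos": TCP position; "ee_rot": TCP orientation; "wrist_force": force on the tool from outside, world axes, zero at the start; "wrist_torque": the same for the moment, N m; "width": finger opening in m; "finger_force": force on a finger pad.
Only numpy, scipy, OpenCV 4.12 (cv2) and the standard library are available. Lean on these libraries where they do the work, as an engineer would, in place of code of your own. Each camera call takes 0.05 s, during which the arm holds its last target. There are 200 camera calls.

## Working session

There is one attempt and no reset: what is moved stays moved. The work goes in short steps, Python scripts to look and compute and a tool call to move; the robot and the scene stay as the last step left them, time stands still between calls to the robot, and variables do not carry over. Pictures are saved under pics/ and viewed, at most 10 in all, crops included, and the job is handed in when it is done.

Besides the shell and the picture viewer there is one more tool, called in YAML: its name, and indented under it one key for each argument. carry_out: Moves the arm, as the interface text tells. Its arguments: {"type":"object","properties":{"commands":{"type":"array","items":{"type":"array","items":{"type":"number"}}},"jaw":{"type":"number"}},"required":["commands"]}

```bash
mkdir -p pics; ls
cat > h.py <<'E'
from bench import *
import numpy as np, cv2, pickle
def shot(n,f):
    s=snapshot(n); pickle.dump(s,open(f'pics/{f}.pkl','wb')); cv2.imwrite(f'pics/{f}.png',s['img'][:,:,::-1]); return s
def load(f): return pickle.load(open(f'pics/{f}.pkl','rb'))
def cloud(s):
    v,u=np.mgrid[0:384,0:512]; z=s['range_z']
    P=np.stack([(u-s['cx'])/s['fx']*z,(v-s['cy'])/s['fy']*z,z],-1)
    return (P-s['t'])@s['R']
def ray(s,u,v,h):
    d=s['R'].T@np.array([(u-s['cx'])/s['fx'],(v-s['cy'])/s['fy'],1]); c=-s['R'].T@s['t']
    return c+d*(h-c[2])/d[2]
E
python3 - <<'E'
from h import *
a=shot('top','top0'); b=shot('scene','scene0'); 
for s in(a,b): print(-s['R'].T@s['t'],s['R'],s['fx'])
cv2.imwrite('pics/both0.png',np.hstack([a['img'],b['img']])[:,:,::-1])
print(get_obs())
E
```

```text
pics
[ 0.41503986 -0.01332552  1.48132334] [[ 0.03040496 -0.99942889 -0.01474542]
 [-0.99000529 -0.02807919 -0.13820665]
 [ 0.13771368  0.01880021 -0.99029364]] 497.4322637183077
[1.39993464 0.00304858 0.91124571] [[ 0.00137195  0.99991986 -0.01258532]
 [ 0.73233332 -0.00957457 -0.68087902]
 [-0.68094496 -0.00828251 -0.73228776]] 437.1398966345941
{'time': 0.1, 'joint_positions': array([-1.45009857e+00,  8.78872172e-02,  1.37207846e+00, -3.76859845e-05,
        1.68359955e+00, -1.03108395e-01]), 'qvel': array([ 0.0006657 , -0.00347807, -0.00322946, -0.00066791, -0.00083945,
        0.00021961]), 'joint_torque': array([ 2.24695119e-03, -3.41253591e+01, -3.03303123e+01,  7.19692698e-02,
        3.04020708e-02, -9.16423528e-05]), 'tool_pos': array([ 0.12198734, -0.53580039,  0.20443039]), 'ee_rot': array([-3.13962670e+00, -1.65773179e-04,  2.23801781e-01]), 'wrist_force': array([ 0.9846175 , -0.30486116,  0.03787944]), 'wrist_torque': array([0.02183246, 0.01102796, 0.00956268]), 'finger_force': 0.0, 'width': 0.09400560332003707}
```

View pics/top0.png

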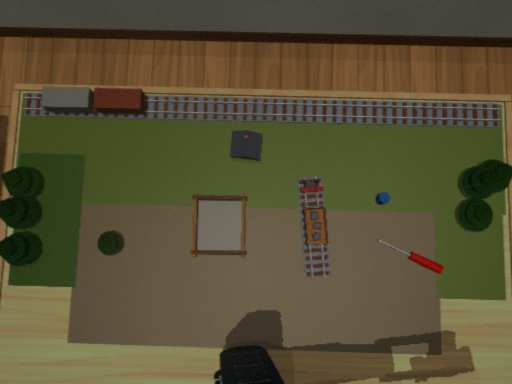

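View pics/scene0.png

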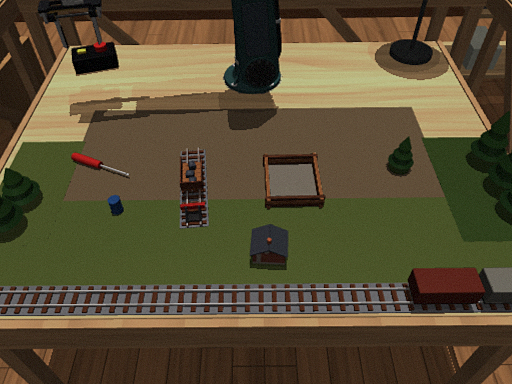

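The top view shows the wagon at about (315,226) on the siding, with the stop at (312,188), the crib at (220,225), the drum at (383,198), the screwdriver at (412,256) and the hut at (246,145). In the scene view the wagon is at (192,175) and the crib at (293,180).

Run:
```python
from h import *
s=load('top0'); C=cloud(s); 
def at(u,v): print((u,v),C[v-1:v+2,u-1:u+2].reshape(-1,3).mean(0).round(4), s['img'][v,u])
for p in [(345,230),(280,230),(220,225),(315,226),(312,188),(311,180),(316,270),(383,198),(246,145),(220,197),(220,253),(195,225),(244,225),(110,243)]: at(*p)
# siding points above board in area
b=C[220:260,335:360,2].mean(); print('board',b)
# orange wagon mask
hsv=cv2.cvtColor(s['img'],cv2.COLOR_RGB2HSV)
m=(C[...,2]>b+0.045)&(C[...,1]<-0.1)&(C[...,1]>-0.22)&(C[...,0]>.2)&(C[...,0]<.55)
n,l,st,_=cv2.connectedComponentsWithStats(m.astype('uint8'))
for i in range(1,n):
    if st[i,4]>8:
        P=C[l==i]; print(st[i],P.mean(0).round(4),P.min(0).round(4),P.max(0).round(4),cv2.minAreaRect((P[:,:2]*1000).astype('float32')))
```

```text
(345, 230) [ 0.5406 -0.2643  0.0014] [104  93  71]
(280, 230) [ 0.535  -0.0714  0.0008] [106  95  72]
(220, 225) [0.5441 0.1075 0.0069] [114 109  98]
(315, 226) [ 0.5451 -0.1694  0.0544] [69 71 76]
(312, 188) [ 0.6575 -0.1606  0.0415] [124  30  24]
(311, 180) [ 0.6868 -0.1603  0.0114] [57 39 25]
(316, 270) [ 0.4202 -0.1795  0.0043] [96 98 99]
(383, 198) [ 0.6331 -0.3664  0.0458] [ 28  62 109]
(246, 145) [0.7744 0.0358 0.0692] [42 48 47]
(220, 197) [0.624  0.1083 0.0367] [71 47 29]
(220, 253) [0.4606 0.1026 0.0272] [77 53 36]
(195, 225) [0.5398 0.1787 0.032 ] [100  65  34]
(244, 225) [0.5453 0.0357 0.0173] [89 61 37]
(110, 243) [0.4782 0.4127 0.0718] [23 31  7]
board 0.004285875161157168
[305 224   3  21  40] [ 0.521  -0.1429  0.0671] [ 0.4929 -0.1458  0.0517] [ 0.5485 -0.139   0.0782] ((520.8029174804688, -143.267333984375), (55.833335876464844, 3.8529677391052246), 5.392526626586914)
[313 224   8   5  31] [ 0.5439 -0.1736  0.0561] [ 0.539  -0.1841  0.0503] [ 0.5499 -0.1633  0.0655] ((544.50537109375, -173.6245880126953), (10.81322956085205, 20.698410034179688), 3.024103879928589)
[324 224   4  19  38] [ 0.5248 -0.1993  0.0662] [ 0.4992 -0.2026  0.0504] [ 0.5497 -0.1954  0.0749] ((524.6069946289062, -200.03314208984375), (50.900020599365234, 4.647828102111816), 5.2875590324401855)
[312 232   8   9  56] [ 0.5162 -0.1701  0.0595] [ 0.5044 -0.1805  0.0493] [ 0.5278 -0.16    0.0699] ((516.3696899414062, -170.00546264648438), (22.12093734741211, 18.64478874206543), 13.836050987243652)
```

carry_out:
  commands:
    - [0.0314,-0.0179,-0.0033,0,0,0]
    - [0.0628,-0.0358,-0.0067,0,0,0]
    - [0.0942,-0.0536,-0.01,0,0,0]
    - [0.1256,-0.0714,-0.0133,0,0,0]
    - [0.157,-0.0893,-0.0167,0,0,0]

```text
time: 0.6
tool_pos: [0.256, -0.4131, 0.2217]
ee_rot: [-3.141, 0.0, 0.223]
wrist_force: [1.0, -0.3, 1.4]
width: 0.0941
finger_force: 0.0
```

carry_out:
  commands:
    - [0.0314,-0.0179,-0.0033,0,0,0]
    - [0.0628,-0.0358,-0.0067,0,0,0]
    - [0.0942,-0.0536,-0.01,0,0,0]
    - [0.1256,-0.0714,-0.0133,0,0,0]
    - [0.157,-0.0893,-0.0167,0,0,0]

```text
time: 1.1
tool_pos: [0.3893, -0.2911, 0.2385]
ee_rot: [-3.141, 0.001, 0.224]
wrist_force: [-0.2, 0.3, -1.3]
width: 0.0944
finger_force: 0.0
```

carry_out:
  commands:
    - [0.0314,-0.0179,-0.0033,0,0,0.03]
    - [0.0628,-0.0358,-0.0067,0,0,0.06]
    - [0.0942,-0.0536,-0.01,0,0,0.09]
    - [0.1256,-0.0714,-0.0133,0,0,0.12]
    - [0.157,-0.0893,-0.0167,0,0,0.144]

```text
time: 1.6
tool_pos: [0.5226, -0.1692, 0.2551]
ee_rot: [-3.141, 0.001, 0.079]
wrist_force: [0.2, -0.3, -0.6]
width: 0.0941
finger_force: 0.0
```

Run:
```python
from h import *
s=shot('wrist','w0'); o=get_obs(); print(o['time'],o['tool_pos'],o['ee_rot'],o['joint_positions'].round(3))
print(-s['R'].T@s['t'],s['R'],s['fx'])
```

```text
1.65 [ 0.52600112 -0.1654236   0.25503515] [-3.13792905e+00 -2.74516795e-03  8.34984297e-02] [-0.41   0.085  1.275  0.005  1.78   1.078]
[ 0.58941321 -0.16461138  0.43425409] [[ 7.89141369e-02 -9.96881308e-01 -4.64666050e-04]
 [-9.68795140e-01 -7.68006550e-02  2.35664243e-01]
 [-2.34964966e-01 -1.81470741e-02 -9.71834425e-01]] 310.14130588633617
```

View pics/w0.png

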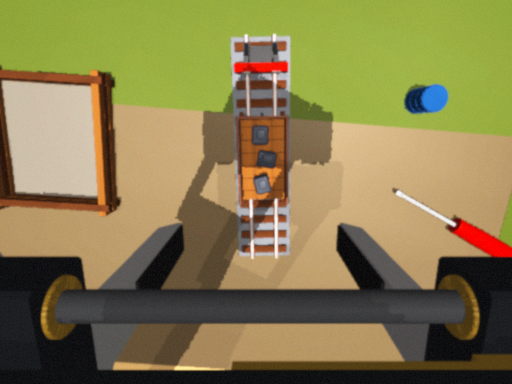

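The wrist view has the wagon box at columns 240–287 and rows 116–200, with the lumps at (260,135), (267,158) and (262,184). The red beam is at row 67, the rails at columns 250 and 276, and the crib is on the left.

```bash
cat > m.py <<'E'
from h import *
def measure(s):
    C=cloud(s); hsv=cv2.cvtColor(s['img'],cv2.COLOR_RGB2HSV); R={}
    roi=(C[...,1]<-.1)&(C[...,1]>-.235)&(C[...,0]>.38)&(C[...,0]<.72)&(s['range_z']>.1)
    red=((hsv[...,0]<4)|(hsv[...,0]>176))&(hsv[...,1]>200)&(hsv[...,2]>120)&roi
    P=C[red]; zt=np.percentile(P[:,2],80); T=P[abs(P[:,2]-zt)<.004]; T2=T[:,:2]
    print('red n',red.sum(),'top z',zt.round(4),'rect',cv2.minAreaRect((T2*1000).astype('float32')))
    # walls top
    w=roi&(C[...,2]>.058)&(C[...,2]<.085)&(C[...,0]<.63)
    P=C[w]; zt=np.median(P[:,2]); print('wall n',w.sum(),'z',zt.round(4),P[:,2].min(),P[:,2].max())
    r=cv2.minAreaRect((P[:,:2]*1000).astype('float32')); print('wagon rect',r)
    # rails: bright grey, low; fit rows
    v,u=np.where(roi&(hsv[...,1]<45)&(hsv[...,2]>150)&(C[...,2]<.03))
    Q=np.array([ray(s,a,b,.012)[:2] for a,b in zip(u,v)]) if len(u) else np.zeros((0,2))
    return C,hsv,roi,Q,P
E
python3 - <<'E'
from m import *
s=load('w0'); C,hsv,roi,Q,P=measure(s); print(len(Q))
print('board',np.median(C[180:230,130:200,2]),'cribfloor',np.median(C[100:180,20:80,2]),C[130,50])
for v in (90,100,215,230): print(v,[(u,tuple(hsv[v,u]),C[v,u].round(3).tolist()) for u in range(246,256)][::2])
# crib timber: above .02, y>0
m=(C[...,2]>.028)&(C[...,2]<.045)&(C[...,1]>.0)&(C[...,0]>.4)
Pm=C[m]; print('crib',Pm.min(0),Pm.max(0),np.median(Pm[:,2]))
t=cloud(load('top0')); m=(t[...,2]>.022)&(t[...,2]<.05)&(t[...,1]>-.03)&(t[...,1]<.25)&(t[...,0]>.42)&(t[...,0]<.66)
n,l,st,_=cv2.connectedComponentsWithStats(m.astype('uint8')); i=1+st[1:,4].argmax(); Pm=t[l==i]
print('crib top',st[i],Pm.min(0),Pm.max(0),cv2.minAreaRect((Pm[:,:2]*1000).astype('float32')))
E
```

```text
red n 441 top z 0.0447 rect ((653.422119140625, -160.24237060546875), (10.124848365783691, 60.171409606933594), 5.524199485778809)
wall n 1095 z 0.0692 0.05800155114640382 0.07214085430038711
wagon rect ((546.2116088867188, -170.78927612304688), (103.22773742675781, 60.985450744628906), 5.749796390533447)
2402
board 0.0005575284394484415 cribfloor 0.00560295445523214 [0.55798809 0.11690005 0.00610786]
90 [(246, (np.uint8(9), np.uint8(42), np.uint8(156)), [0.629, -0.143, 0.012]), (248, (np.uint8(8), np.uint8(25), np.uint8(185)), [0.629, -0.146, 0.013]), (250, (np.uint8(2), np.uint8(45), np.uint8(114)), [0.631, -0.148, 0.001]), (252, (np.uint8(140), np.uint8(14), np.uint8(113)), [0.631, -0.151, 0.001]), (254, (np.uint8(114), np.uint8(11), np.uint8(114)), [0.631, -0.154, 0.003])]
100 [(246, (np.uint8(9), np.uint8(67), np.uint8(149)), [0.617, -0.144, 0.009]), (248, (np.uint8(6), np.uint8(13), np.uint8(195)), [0.617, -0.147, 0.013]), (250, (np.uint8(6), np.uint8(103), np.uint8(106)), [0.618, -0.149, 0.008]), (252, (np.uint8(11), np.uint8(175), np.uint8(86)), [0.618, -0.152, 0.007]), (254,
[... 425 characters left out ...]
 [0.459, -0.166, 0.0])]
230 [(246, (np.uint8(3), np.uint8(38), np.uint8(81)), [0.436, -0.156, 0.003]), (248, (np.uint8(3), np.uint8(39), np.uint8(78)), [0.436, -0.159, 0.003]), (250, (np.uint8(10), np.uint8(54), np.uint8(132)), [0.438, -0.162, 0.007]), (252, (np.uint8(8), np.uint8(33), np.uint8(145)), [0.44, -0.165, 0.013]), (254, (np.uint8(4), np.uint8(76), np.uint8(91)), [0.436, -0.168, 0.002])]
crib [0.45005642 0.02740802 0.02801256] [0.63565475 0.17596183 0.03873313] 0.035628305922724826
crib top [190 193  56  64 784] [0.45222055 0.02988509 0.02206361] [0.6350561  0.1908898  0.04543199] ((543.8567504882812, 110.38845825195312), (182.07070922851562, 159.4348907470703), 0.5730067491531372)
```

carry_out:
  commands:
    - [0.006,0.0008,0.025,0,0,-0.005]
    - [0.012,0.0016,0.05,0,0,-0.01]
    - [0.018,0.0024,0.08,0,0,-0.018]
    - [0.0235,0.0032,0.105,0,0,-0.018]
    - [0.0235,0.0032,0.115,0,0,-0.018]

```text
time: 2.15
tool_pos: [0.5439, -0.1712, 0.1365]
ee_rot: [-3.138, 0.006, 0.098]
wrist_force: [-0.3, -0.0, -0.9]
width: 0.094
finger_force: 0.0
```

carry_out:
  commands:
    - [0,0,0,0,0,0]
    - [0,0,0,0,0,0]
    - [0,0,0,0,0,0]
    - [0,0,0,0,0,0]
    - [0,0,0,0,0,0]

```text
time: 2.65
tool_pos: [0.546, -0.1721, 0.1418]
ee_rot: [3.14, -0.002, 0.098]
wrist_force: [0.4, 0.2, -1.0]
width: 0.0941
finger_force: 0.0
```

Run:
```python
from m import *
s=shot('wrist','w1'); o=get_obs(); print(o['time'],o['tool_pos'],o['ee_rot'],o['wrist_force'])
measure(s)
```

```text
2.7 [ 0.54588099 -0.17205975  0.14156924] [ 3.14067720e+00 -1.51351761e-03  9.77479976e-02] [-0.20665897 -0.57086489 -0.03752368]
red n 873 top z 0.0447 rect ((653.463134765625, -160.32986450195312), (9.91781234741211, 61.398956298828125), 5.553269386291504)
wall n 2238 z 0.0692 0.058002275265223946 0.0719157434957593
wagon rect ((545.84765625, -170.93649291992188), (104.11627197265625, 60.951717376708984), 5.657879829406738)
```

View pics/w1.png

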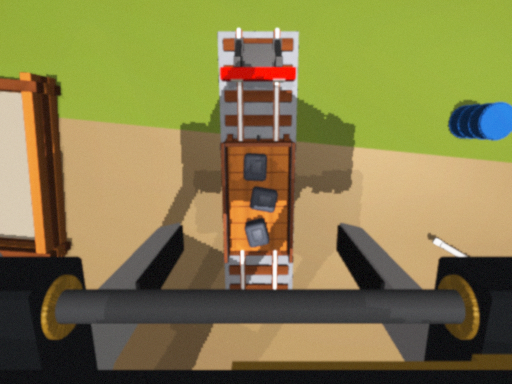

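The wagon is centred between the fingers (box columns 222–294, finger tips at 183 and 337). I'll check the lateral offset between the fingers and the wagon.

Run:
```python
from m import *
s=load('w1'); C=cloud(s); print(s['cx'])
ax=np.array([-np.sin(.098),np.cos(.098)]); o=np.array([.5459,-.1709])
F=(s['range_z']<.31)&(s['range_z']>.1)&(C[...,2]>.13)
lat=(C[...,:2]-o)@ax
for v in (232,240,248,254):
    u=np.where(F[v])[0]; L=u[u<256]; Rr=u[u>256]
    if len(L)and len(Rr): print(v,L.max(),Rr.min(),lat[v,L.max()-1].round(4),lat[v,Rr.min()+1].round(4),C[v,L.max()-1],C[v,Rr.min()+1])
```

```text
259.73070442731256
232 182 337 0.0454 -0.0485 [ 0.54489017 -0.12533884  0.14502187] [ 0.55429128 -0.21885002  0.1457188 ]
240 183 336 0.0457 -0.0486 [ 0.53900737 -0.12567502  0.14297607] [ 0.54871718 -0.21945739  0.14435451]
248 183 336 0.0457 -0.0484 [ 0.53420416 -0.12609912  0.14393976] [ 0.5443038  -0.21969599  0.14620428]
254 180 339 0.0452 -0.0486 [ 0.5344448  -0.12663207  0.15336256] [ 0.54338567 -0.21995074  0.15294574]
```

carry_out:
  commands:
    - [0,-0.0014,0.015,0,0,0]
    - [0,-0.0014,0.035,0,0,0]
    - [0,-0.0014,0.055,0,0,0]
    - [0,-0.0014,0.072,0,0,0]
    - [0,-0.0014,0.085,0,0,0]

```text
time: 3.2
tool_pos: [0.5442, -0.1699, 0.0529]
ee_rot: [-3.14, 0.003, 0.098]
wrist_force: [-1.0, 0.0, 0.3]
width: 0.094
finger_force: 0.0
```

carry_out:
  commands:
    - [0,0,0.008,0,0,0]
    - [0,0,0.014,0,0,0]
    - [0,0,0.017,0,0,0]
    - [0,0,0.017,0,0,0]
    - [0,0,0.017,0,0,0]

```text
time: 3.7
tool_pos: [0.5459, -0.1707, 0.0393]
ee_rot: [3.141, -0.001, 0.098]
wrist_force: [0.3, 0.6, 0.1]
width: 0.0941
finger_force: 0.0
```

Run:
```python
from m import *
s=shot('wrist','w2'); o=get_obs(); print(o['time'],o['tool_pos'],o['ee_rot'],o['wrist_force'])
C=cloud(s)
ax=np.array([-np.sin(.098),np.cos(.098)]); o=np.array([.5459,-.1709]); lat=(C[...,:2]-o)@ax
m=(C[...,2]>.063)&(C[...,2]<.0725)&(abs(lat)<.04)&(C[...,0]>.47)&(C[...,0]<.61)
P=C[m]; print(m.sum(),cv2.minAreaRect((P[:,:2]*1000).astype('float32')), np.percentile(lat[m],[1,99]))
F=(s['range_z']<.31)&(s['range_z']>.1)
for v in (232,244):
    r=np.where(F[v]&(abs(lat[v])>.035))[0]; print(lat[v,r[lat[v,r]>0]].min(),lat[v,r[lat[v,r]<0]].max())
```

```text
3.75 [ 0.54597091 -0.17071964  0.03941661] [ 3.14075147e+00 -1.42928459e-03  9.78327387e-02] [ 0.42032941 -0.45394075 -0.5731855 ]
3297 ((545.7965087890625, -170.99815368652344), (104.35539245605469, 61.113338470458984), 5.6561737060546875) [-0.03005101  0.02977832]
0.04396505572452336 -0.04441065544459008
0.0443163748401754 -0.04411518987647488
```

carry_out:
  commands:
    - [0,0,0,0,0,0]
    - [0,0,0,0,0,0]
    - [0,0,0,0,0,0]
    - [0,0,0,0,0,0]
    - [0,0,0,0,0,0]
  jaw: 0

```text
time: 4.25
tool_pos: [0.5454, -0.1705, 0.0386]
ee_rot: [3.141, -0.0, 0.098]
wrist_force: [0.1, 0.1, 0.0]
width: 0.0602
finger_force: 30.0
```

carry_out:
  commands:
    - [0,0,0,0,0,0]
    - [0,0,0,0,0,0]
    - [0,0,0,0,0,0]
    - [0,0,0,0,0,0]
    - [0,0,0,0,0,0]
  jaw: 0

```text
time: 4.75
tool_pos: [0.5454, -0.1705, 0.0386]
ee_rot: [3.141, -0.0, 0.098]
wrist_force: [-0.5, 0.2, 0.7]
width: 0.0596
finger_force: 30.0
```

Run:
```python
from m import *
o=get_obs(); print(o)
```

```text
{'time': 4.75, 'joint_positions': array([-4.02138206e-01,  2.24793445e-01,  1.55253638e+00, -6.56092878e-05,
        1.36418610e+00,  1.07089427e+00]), 'qvel': array([-1.14847519e-03, -9.26612281e-05, -1.26476152e-04, -2.18823311e-04,
        7.61223652e-04, -1.83749621e-03]), 'joint_torque': array([ 3.61545256e-02, -3.72416031e+01, -2.77912366e+01,  5.55520167e-02,
       -1.13249829e-01, -1.22637485e-02]), 'tool_pos': array([ 0.54542017, -0.17049374,  0.03861521]), 'ee_rot': array([ 3.14149952e+00, -3.65598916e-05,  9.77773065e-02]), 'wrist_force': array([-0.47377929,  0.15223819,  0.73399568]), 'wrist_torque': array([-0.01529945,  0.027792  , -0.02233934]), 'finger_force': 29.998409785330296, 'width': 0.05961857684092573}
```

carry_out:
  commands:
    - [0,0,-0.002,0,0,0]
    - [0,0,-0.006,0,0,0]
    - [0,0,-0.012,0,0,0]
    - [0,0,-0.019,0,0,0]
    - [0,0,-0.027,0,0,0]

```text
time: 5.25
tool_pos: [0.5453, -0.1704, 0.0661]
ee_rot: [-3.142, 0.0, 0.098]
wrist_force: [-0.0, 0.4, -3.5]
width: 0.0595
finger_force: 30.0
```

carry_out:
  commands:
    - [0,0,-0.01,0,0,0]
    - [0,0,-0.022,0,0,0]
    - [0,0,-0.036,0,0,0]
    - [0,0,-0.049,0,0,0]
    - [0,0,-0.06,0,0,0]

```text
time: 5.75
tool_pos: [0.5459, -0.1707, 0.1275]
ee_rot: [3.141, -0.002, 0.098]
wrist_force: [-0.8, 0.4, -3.2]
width: 0.0595
finger_force: 30.0
```

Run:
```python
from m import *
s=shot('wrist','w3'); o=get_obs(); print(o['time'],o['tool_pos'],o['ee_rot'],o['wrist_force'],o['width'],o['finger_force'])
```

```text
5.8 [ 0.54687584 -0.17108308  0.12959764] [ 3.13892612 -0.00468749  0.09784726] [ 0.48142053 -0.26837193 -1.49482218] 0.05976714789992875 29.998640287667513
```

View pics/w3.png

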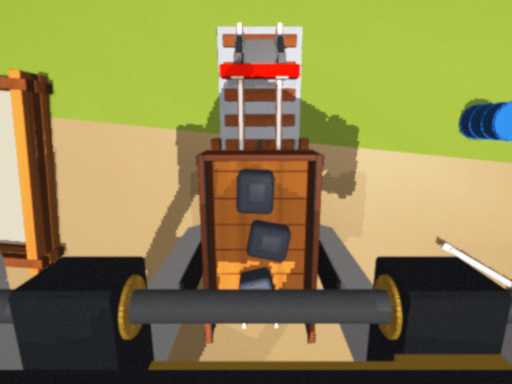

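The wagon is lifted and level, with all three lumps aboard at (256,190), (268,240) and (257,280). Next I carry it over the crib.

carry_out:
  commands:
    - [0.0013,-0.0058,0,0,0,0]
    - [0.0044,-0.0195,0,0,0,0]
    - [0.0092,-0.0409,0,0,0,0]
    - [0.0147,-0.0653,0,0,0,0]
    - [0.0201,-0.0897,0,0,0,0]

```text
time: 6.3
tool_pos: [0.556, -0.0771, 0.1243]
ee_rot: [-3.14, 0.002, 0.098]
wrist_force: [0.3, 0.5, -3.5]
width: 0.0598
finger_force: 30.0
```

carry_out:
  commands:
    - [0.0055,-0.0244,0,0,0,0]
    - [0.0109,-0.0487,0,0,0,0]
    - [0.0164,-0.0731,0,0,0,0]
    - [0.0219,-0.0975,0,0,0,0]
    - [0.0273,-0.1218,0,0,0,0]

```text
time: 6.8
tool_pos: [0.5709, 0.047, 0.1242]
ee_rot: [-3.141, 0.002, 0.099]
wrist_force: [-0.6, -1.0, -3.7]
width: 0.06
finger_force: 30.0
```

carry_out:
  commands:
    - [0.0048,-0.0214,0,0,0,0]
    - [0.0087,-0.039,0,0,0,0]
    - [0.0118,-0.0526,0,0,0,0]
    - [0.0136,-0.0604,0,0,0,0]
    - [0.0144,-0.0643,0,0,0,0]

```text
time: 7.3
tool_pos: [0.5796, 0.111, 0.125]
ee_rot: [3.141, 0.001, 0.099]
wrist_force: [0.4, -0.4, -3.5]
width: 0.0596
finger_force: 30.0
```

carry_out:
  commands:
    - [0,0,0,0,0,0]
    - [0,0,0,0,0,0]
    - [0,0,0,0,0,0]
    - [0,0,0,0,0,0]
    - [0,0,0,0,0,0]

```text
time: 7.8
tool_pos: [0.58, 0.1096, 0.1256]
ee_rot: [3.141, -0.0, 0.097]
wrist_force: [0.1, -0.3, -3.5]
width: 0.06
finger_force: 30.0
```

carry_out:
  commands:
    - [0,0,0.006,0,0,0]
    - [0,0,0.018,0,0,0]
    - [0,0,0.034,0,0,0]
    - [0,0,0.048,0,0,0]
    - [0,0,0.0546,0,0,0]

```text
time: 8.3
tool_pos: [0.5783, 0.1099, 0.0679]
ee_rot: [3.142, 0.005, 0.098]
wrist_force: [-0.5, -0.6, -3.6]
width: 0.0598
finger_force: 30.0
```

carry_out:
  commands:
    - [0.0011,0,0,0,0.06,0]
    - [0.0027,0,-0.0002,0,0.14,0]
    - [0.0043,0,-0.0005,0,0.23,0]
    - [0.0058,0,-0.0009,0,0.31,0]
    - [0.0073,0,-0.0014,0,0.3927,0]

```text
time: 8.8
tool_pos: [0.587, 0.1108, 0.0724]
ee_rot: [3.141, -0.395, 0.098]
wrist_force: [0.5, 0.2, -3.6]
width: 0.0596
finger_force: 30.0
```

carry_out:
  commands:
    - [0.0015,0,-0.0001,0,0.08,0]
    - [0.003,0,-0.0002,0,0.16,0]
    - [0.0047,0,-0.0006,0,0.25,0]
    - [0.0062,0,-0.001,0,0.33,0]
    - [0.0073,0,-0.0014,0,0.3927,0]

```text
time: 9.3
tool_pos: [0.5919, 0.1113, 0.0753]
ee_rot: [3.141, -0.785, 0.098]
wrist_force: [1.2, 0.1, -2.8]
width: 0.0595
finger_force: 30.0
```

carry_out:
  commands:
    - [0,0,0,0,0,0]
    - [0,0,0,0,0,0]
    - [0,0,0,0,0,0]
    - [0,0,0,0,0,0]
    - [0,0,0,0,0,0]

```text
time: 9.8
tool_pos: [0.5942, 0.1114, 0.0773]
ee_rot: [3.141, -0.786, 0.098]
wrist_force: [-0.1, 0.9, -3.4]
width: 0.0599
finger_force: 30.0
```

Run:
```python
from m import *
a=shot('wrist','w4'); o=get_obs(); print(o['time'],o['tool_pos'],o['ee_rot'],o['wrist_force'],o['width'],o['joint_positions'])
b=shot('scene','s4')
c=cv2.resize(b['img'][90:230,200:380],None,fx=2.7,fy=2.7)
cv2.imwrite('pics/s4c.png',np.hstack([a['img'][:, 100:420],c[:378][:384]] if c.shape[0]==384 else [a['img'][:378,100:420],c[:378]])[:,:,::-1])
```

```text
9.85 [0.59398848 0.11136154 0.07698748] [ 3.14137299 -0.78577731  0.09794152] [-0.21238594 -0.01339594 -1.77393904] 0.05980731198193593 [ 0.08725965 -0.17740595  2.10684159  0.01773621  0.4264658   1.54709791]
```

View pics/s4c.png

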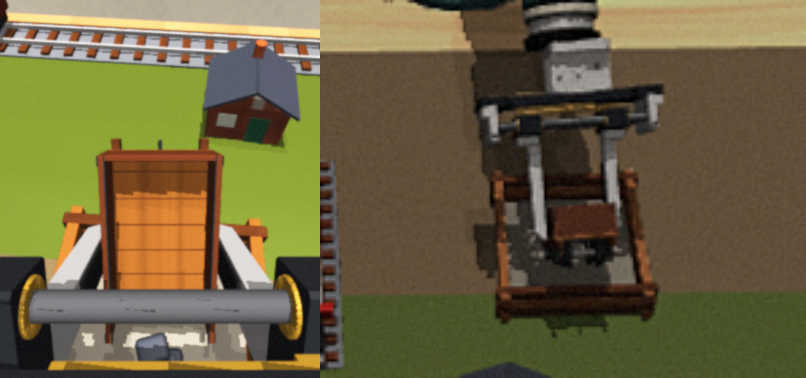

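The wagon is tipped over the crib. Its visible floor is empty and one lump shows in the crib at (152,345). I'll hold a little longer and check from the forces and the depth image that nothing remains aboard.

carry_out:
  commands:
    - [0,0,0,0,0,0]
    - [0,0,0,0,0,0]
    - [0,0,0,0,0,0]
    - [0,0,0,0,0,0]
    - [0,0,0,0,0,0]

```text
time: 10.4
tool_pos: [0.5934, 0.1113, 0.0764]
ee_rot: [3.141, -0.785, 0.098]
wrist_force: [0.2, -0.2, -3.5]
width: 0.0598
finger_force: 30.0
```

Run:
```python
from m import *
F=[]
for i in range(4): s=shot('wrist' if i<1 else 'top',f'w5_{i}'); F.append(get_obs()['wrist_force'])
print(np.array(F).round(2)); 
s=load('w5_0'); C=cloud(s); o=get_obs(); print(o['time'])
# wagon frame
t=np.deg2rad(45); cy,sy=np.cos(.098),np.sin(.098)
Rz=np.array([[cy,-sy,0],[sy,cy,0],[0,0,1]]); Ry=np.array([[np.cos(t),0,-np.sin(t)],[0,1,0],[np.sin(t),0,np.cos(t)]])
R=Rz@Ry; g=o['tool_pos']-.019*(R@[0,0,-1]); W=(C-g)@R+[0,0,.046]
m=(abs(W[...,1])<.026)&(W[...,0]>-.05)&(W[...,0]<.047)&(W[...,2]>.02)&(W[...,2]<.06)
x=W[m]; 
for a in np.arange(-.05,.047,.01):
    k=x[(x[:,0]>a)&(x[:,0]<=a+.01)]
    print(round(a,2),len(k), k[:,2].max().round(4) if len(k) else '', np.median(k[:,2]).round(4) if len(k) else '')
lum=(C[...,2]>.009)&(C[...,2]<.032)&(C[...,0]>.47)&(C[...,0]<.61)&(C[...,1]>.05)&(C[...,1]<.17)
print(lum.sum())
tp=load('w5_3'); cv2.imwrite('pics/t5.png',np.vstack([cv2.resize(tp['img'][180:270,180:260],None,fx=4,fy=4)])[:,:,::-1])
```

```text
[[-0.45  0.08 -3.13]
 [ 0.35 -0.97 -2.81]
 [ 0.52  0.44 -3.27]
 [ 0.04  0.4  -2.97]]
10.6
-0.05 6 0.0585 0.0574
-0.04 511 0.0599 0.031
-0.03 1226 0.0331 0.0312
-0.02 1284 0.0583 0.0311
-0.01 1333 0.0593 0.0311
0.0 1375 0.0597 0.0311
0.01 1432 0.06 0.0311
0.02 1474 0.0594 0.0311
0.03 1552 0.0595 0.0311
0.04 1047 0.0592 0.0312
185
```

The floor is clear over its visible length and the weight has dropped to about 3 N. I'll raise it a little, level it, and look.

carry_out:
  commands:
    - [0.002,0,-0.002,0,0,0]
    - [0.006,0,-0.006,0,0,0]
    - [0.012,0,-0.012,0,0,0]
    - [0.018,0,-0.018,0,0,0]
    - [0.021,0,-0.021,0,0,0]

```text
time: 11.1
tool_pos: [0.5944, 0.1114, 0.1087]
ee_rot: [3.141, -0.789, 0.098]
wrist_force: [0.1, 0.4, -2.7]
width: 0.0596
finger_force: 30.0
```

carry_out:
  commands:
    - [-0.0011,0,0,0,-0.06,0]
    - [-0.0027,0,-0.0002,0,-0.14,0]
    - [-0.0043,0,-0.0005,0,-0.23,0]
    - [-0.0058,0,-0.0009,0,-0.31,0]
    - [-0.0073,0,-0.0014,0,-0.3927,0]

```text
time: 11.6
tool_pos: [0.5878, 0.1108, 0.1033]
ee_rot: [3.141, -0.392, 0.098]
wrist_force: [0.5, -0.0, -2.7]
width: 0.0602
finger_force: 30.0
```

carry_out:
  commands:
    - [-0.0015,0,-0.0001,0,-0.08,0]
    - [-0.003,0,-0.0002,0,-0.16,0]
    - [-0.0047,0,-0.0006,0,-0.25,0]
    - [-0.0062,0,-0.001,0,-0.33,0]
    - [-0.0073,0,-0.0014,0,-0.3927,0]

```text
time: 12.1
tool_pos: [0.5817, 0.1101, 0.1015]
ee_rot: [3.141, -0.001, 0.098]
wrist_force: [-0.0, -0.7, -3.1]
width: 0.0601
finger_force: 30.0
```

carry_out:
  commands:
    - [0,0,-0.005,0,0,0]
    - [0,0,-0.012,0,0,0]
    - [0,0,-0.02,0,0,0]
    - [0,0,-0.026,0,0,0]
    - [0,0,-0.028,0,0,0]

```text
time: 12.6
tool_pos: [0.5805, 0.1101, 0.1305]
ee_rot: [3.142, -0.004, 0.098]
wrist_force: [0.6, -0.2, -2.3]
width: 0.0599
finger_force: 30.0
```

Run:
```python
from m import *
a=shot('wrist','w6'); o=get_obs(); print(o['time'],o['tool_pos'],o['ee_rot'],o['wrist_force'],o['width'])
C=cloud(a); w=(C[...,2]>.145)&(C[...,2]<.175)&(C[...,0]>.5)&(C[...,0]<.65)&(abs(C[...,1]-.11)<.045)
P=C[w]; print(w.sum(),np.percentile(P[:,2],[5,50,95])); 
A=np.c_[P,np.ones(len(P))]
fl=(C[...,2]>.1)&(C[...,2]<.14)&(C[...,0]>.54)&(C[...,0]<.625)&(abs(C[...,1]-.112)<.022); Q=C[fl]
k,_,_,_=np.linalg.lstsq(np.c_[Q[:,:2],np.ones(len(Q))],Q[:,2],rcond=None); print('floor slope',k, Q[:,2].std(),np.median(Q[:,2]))
```

```text
12.65 [0.58042596 0.11012484 0.13031182] [ 3.14146414 -0.00315897  0.09788347] [-0.22649446  0.23210728 -2.31821257] 0.05988149002058635
5710 [0.1475444  0.16156628 0.1711065 ]
floor slope [3.58757108e-03 1.12304291e-04 1.31708467e-01] 0.0006321708258623672 0.13381279934966045
```

View pics/w6.png

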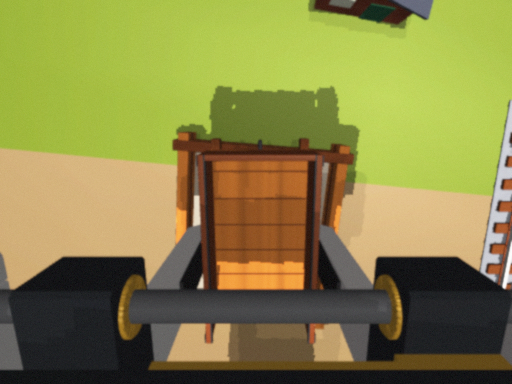

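The wagon is empty and level. I carry it back over the siding, about 20 mm short of the stop.

carry_out:
  commands:
    - [-0.0008,0.0059,0,0,0,0]
    - [-0.0027,0.0198,0,0,0,0]
    - [-0.0056,0.0416,0,0,0,0]
    - [-0.0089,0.0664,0,0,0,0]
    - [-0.0122,0.0912,0,0,0,0]

```text
time: 13.15
tool_pos: [0.5762, 0.0161, 0.1279]
ee_rot: [3.141, 0.001, 0.098]
wrist_force: [-0.5, 0.0, -3.0]
width: 0.0597
finger_force: 30.0
```

carry_out:
  commands:
    - [-0.0033,0.0248,0,0,0,0]
    - [-0.0066,0.0496,0,0,0,0]
    - [-0.0099,0.0743,0,0,0,0]
    - [-0.0133,0.0991,0,0,0,0]
    - [-0.0166,0.1239,0,0,0,0]

```text
time: 13.65
tool_pos: [0.5715, -0.109, 0.1279]
ee_rot: [3.141, 0.001, 0.097]
wrist_force: [0.0, -0.0, -2.5]
width: 0.0599
finger_force: 30.0
```

carry_out:
  commands:
    - [-0.0027,0.021,0,0,0,0]
    - [-0.0051,0.038,0,0,0,0]
    - [-0.0067,0.05,0,0,0,0]
    - [-0.0077,0.058,0,0,0,0]
    - [-0.0081,0.0607,0,0,0,0]

```text
time: 14.15
tool_pos: [0.5701, -0.1687, 0.1283]
ee_rot: [-3.141, 0.0, 0.097]
wrist_force: [-0.5, 0.8, -2.4]
width: 0.0598
finger_force: 30.0
```

carry_out:
  commands:
    - [0,0,0.01,0,0,0]
    - [0,0,0.03,0,0,0]
    - [0,0,0.05,0,0,0]
    - [0,0,0.065,0,0,0]
    - [0,0,0.07,0,0,0]

```text
time: 14.65
tool_pos: [0.5687, -0.1666, 0.0555]
ee_rot: [-3.139, 0.004, 0.099]
wrist_force: [0.1, -0.0, -2.8]
width: 0.0599
finger_force: 30.0
```

carry_out:
  commands:
    - [0,0,0,0,0,0]
    - [0,0,0,0,0,0]
    - [0,0,0,0,0,0]
    - [0,0,0,0,0,0]
    - [0,0,0,0,0,0]

```text
time: 15.15
tool_pos: [0.5707, -0.1682, 0.0593]
ee_rot: [3.141, -0.001, 0.098]
wrist_force: [0.1, -0.2, -3.7]
width: 0.06
finger_force: 30.0
```

```bash
cat > m2.py <<'E'
from m import *
def rel(name):
    a=shot('wrist',name); o=get_obs(); print(o['time'],o['tool_pos'],o['ee_rot'],o['wrist_force'],o['width'])
    C=cloud(a); hsv=cv2.cvtColor(a['img'],cv2.COLOR_RGB2HSV)
    red=((hsv[...,0]<4)|(hsv[...,0]>176))&(hsv[...,1]>200)&(hsv[...,2]>110)&(abs(C[...,2]-.044)<.004)&(C[...,0]>.6)
    T=C[red][:,:2]; rr=cv2.minAreaRect((T*1000).astype('float32')); print('stop',rr)
    zt=o['tool_pos'][2]-.027+.058
    d=np.array([np.cos(.098),np.sin(.098)]); n=np.array([-d[1],d[0]]); p=C[...,:2]-[.6534,-.1603]
    S=p@d;L=p@n
    m=(abs(C[...,2]-zt)<.005)&(abs(L)<.04)&(S<-.012)&(S>-.2)
    P=C[m]; r=cv2.minAreaRect((P[:,:2]*1000).astype('float32')); print('wagon',r,'z',np.median(P[:,2]),'expected',zt)
    print('end S',np.percentile(S[m],[99.5]),'lat',np.percentile(L[m],[.5,99.5]))
E
python3 -c "
from m2 import *
rel('w7')"
```

```text
15.2 [ 0.57054857 -0.16823604  0.05906951] [ 3.14102996e+00 -9.09459830e-04  9.76988384e-02] [-0.54111853  0.73794005 -2.63663886] 0.059652666082884824
stop ((653.6244506835938, -160.44239807128906), (9.355528831481934, 61.68395233154297), 5.644950866699219)
wagon ((570.899658203125, -168.39547729492188), (105.12882995605469, 79.74076843261719), 4.90459680557251) z 0.09045491084902796 expected 0.09006951438672889
end S [-0.03073805] lat [-0.03875786  0.03835459]
```

carry_out:
  commands:
    - [0,0,0.005,0,0,0]
    - [0,0,0.01,0,0,0]
    - [0,0,0.0135,0,0,0]
    - [0,0,0.016,0,0,0]
    - [0,0,0.017,0,0,0]

```text
time: 15.7
tool_pos: [0.5699, -0.1679, 0.0407]
ee_rot: [-3.141, 0.001, 0.098]
wrist_force: [0.1, -0.4, -2.0]
width: 0.0597
finger_force: 30.0
```

carry_out:
  commands:
    - [0,0,0.0005,0,0,0]
    - [0,0,0.001,0,0,0]
    - [0,0,0.0015,0,0,0]
    - [0,0,0.002,0,0,0]
    - [0,0,0.002,0,0,0]

```text
time: 16.2
tool_pos: [0.5703, -0.1681, 0.0395]
ee_rot: [3.141, -0.0, 0.098]
wrist_force: [-0.6, 0.7, -2.6]
width: 0.0596
finger_force: 30.0
```

carry_out:
  commands:
    - [0,0,0.0005,0,0,0]
    - [0,0,0.001,0,0,0]
    - [0,0,0.001,0,0,0]
    - [0,0,0.001,0,0,0]
    - [0,0,0.001,0,0,0]

```text
time: 16.7
tool_pos: [0.5704, -0.1681, 0.0387]
ee_rot: [3.141, -0.0, 0.098]
wrist_force: [-0.3, 0.0, -1.0]
width: 0.0595
finger_force: 30.0
```

```bash
python3 -c "
from m2 import *
rel('w8')"
```

```text
16.75 [ 0.57035223 -0.16809135  0.03866572] [ 3.14140248e+00 -2.20601707e-04  9.78138958e-02] [-0.28036292 -0.68165209 -0.52376509] 0.05992946315989227
stop ((653.3928833007812, -160.4745330810547), (10.015132904052734, 61.88652038574219), 5.899672031402588)
wagon ((570.46484375, -168.4346923828125), (104.91812133789062, 79.92040252685547), 5.4126667976379395) z 0.0698622586017814 expected 0.06966571536941292
end S [-0.03099464] lat [-0.03878493  0.03880953]
```

carry_out:
  commands:
    - [0,0,0.0002,0,0,0]
    - [0,0,0.0004,0,0,0]
    - [0,0,0.0004,0,0,0]
    - [0,0,0.0004,0,0,0]
    - [0,0,0.0004,0,0,0]

```text
time: 17.25
tool_pos: [0.5706, -0.1681, 0.0386]
ee_rot: [3.141, -0.001, 0.098]
wrist_force: [-1.5, 0.5, 2.2]
width: 0.0601
finger_force: 30.0
```

```bash
python3 -c "
from m2 import *
rel('w9')
b=shot('scene','s9'); cv2.imwrite('pics/s9c.png',cv2.resize(b['img'][130:240,140:250],None,fx=4,fy=4)[:,:,::-1]); print(get_obs()['wrist_force'],get_obs()['tool_pos'])"
```

```text
17.3 [ 0.57056854 -0.16808441  0.03860688] [ 3.14127398e+00 -8.26892236e-04  9.78127353e-02] [-0.83523641  1.13739742  2.89989602] 0.059964348985621495
stop ((653.5433959960938, -160.27883911132812), (9.992534637451172, 61.948055267333984), 5.686110496520996)
wagon ((570.9996337890625, -168.4368896484375), (104.16700744628906, 79.93952941894531), 5.718328952789307) z 0.06978599972388635 expected 0.0696068795480132
end S [-0.03081496] lat [-0.03855312  0.03873626]
[-0.2849833   0.91069179  2.74439327] [ 0.57056426 -0.16807345  0.0385839 ]
```

It bears on the rails at the original height with about 2.5 N down, so it's properly railed. Now I roll it up to the stop.

carry_out:
  commands:
    - [0.002,0,0,0,0,0]
    - [0.006,0,0,0,0,0]
    - [0.01,0,0,0,0,0]
    - [0.014,0,0,0,0,0]
    - [0.016,0,0,0,0,0]

```text
time: 17.85
tool_pos: [0.587, -0.1665, 0.0385]
ee_rot: [3.141, -0.001, 0.098]
wrist_force: [0.1, 0.5, 6.2]
width: 0.06
finger_force: 30.0
```

carry_out:
  commands:
    - [0.0005,0,0,0,0,0]
    - [0.001,0,0,0,0,0]
    - [0.0015,0,0,0,0,0]
    - [0.002,0,0,0,0,0]
    - [0.002,0,0,0,0,0]

```text
time: 18.35
tool_pos: [0.5888, -0.1663, 0.0386]
ee_rot: [3.141, -0.001, 0.098]
wrist_force: [-0.4, 1.7, 4.9]
width: 0.0598
finger_force: 30.0
```

```bash
python3 -c "
from m2 import *
rel('w10')"
```

```text
18.4 [ 0.58882068 -0.16628568  0.03854331] [ 3.14125663e+00 -1.08158305e-03  9.79218054e-02] [-0.86897775  0.30887418  4.86948631] 0.05991955148157698
stop ((653.9251098632812, -160.45120239257812), (9.663491249084473, 62.50931930541992), 5.681630611419678)
wagon ((588.961181640625, -166.63845825195312), (104.94796752929688, 79.92181396484375), 5.437313079833984) z 0.0697491099840501 expected 0.06954331398540034
end S [-0.01245155] lat [-0.03876456  0.03884409]
```

Around 1.5 mm is left, so I go in half-millimetre steps until the force shows contact.

carry_out:
  commands:
    - [0.0003,0,-0.0001,0,0,0]
    - [0.0006,0,-0.0002,0,0,0]
    - [0.0009,0,-0.0002,0,0,0]
    - [0.0012,0,-0.0002,0,0,0]
    - [0.0012,0,-0.0002,0,0,0]

```text
time: 18.9
tool_pos: [0.5897, -0.1662, 0.0386]
ee_rot: [3.141, -0.001, 0.098]
wrist_force: [0.3, 1.4, 5.7]
width: 0.0598
finger_force: 30.0
```

carry_out:
  commands:
    - [0.0003,0,0,0,0,0]
    - [0.0006,0,0,0,0,0]
    - [0.0006,0,0,0,0,0]
    - [0.0006,0,0,0,0,0]
    - [0.0006,0,0,0,0,0]

```text
time: 19.4
tool_pos: [0.5903, -0.1661, 0.0386]
ee_rot: [3.141, -0.001, 0.098]
wrist_force: [0.2, 1.9, 6.0]
width: 0.0596
finger_force: 30.0
```

```bash
python3 -c "
from m2 import *
rel('w11')"
```

```text
19.45 [ 0.59027595 -0.16615948  0.03854499] [ 3.14131341e+00 -5.86687786e-04  9.78428347e-02] [-0.92482855  1.93795558  4.87766139] 0.05986632176051518
stop ((653.7822875976562, -160.38113403320312), (9.706865310668945, 62.56523895263672), 5.578269958496094)
wagon ((590.1506958007812, -166.52915954589844), (103.21003723144531, 79.81962585449219), 5.414071559906006) z 0.06977175168290661 expected 0.06954498971757805
end S [-0.0120773] lat [-0.03883082  0.03858397]
```

carry_out:
  commands:
    - [0.0002,0,-0.0001,0,0,0]
    - [0.0004,0,-0.0001,0,0,0]
    - [0.0006,0,-0.0001,0,0,0]
    - [0.0006,0,-0.0001,0,0,0]
    - [0.0006,0,-0.0001,0,0,0]

```text
time: 19.95
tool_pos: [0.5904, -0.1661, 0.0385]
ee_rot: [3.141, 0.001, 0.098]
wrist_force: [-2.1, -0.0, 6.2]
width: 0.0599
finger_force: 30.0
```

carry_out:
  commands:
    - [0.0002,0,0,0,0,0]
    - [0.0004,0,0,0,0,0]
    - [0.0006,0,0,0,0,0]
    - [0.0006,0,0,0,0,0]
    - [0.0006,0,0,0,0,0]

```text
time: 20.45
tool_pos: [0.5904, -0.1661, 0.0386]
ee_rot: [3.142, 0.002, 0.098]
wrist_force: [-3.8, 1.8, 7.0]
width: 0.0599
finger_force: 30.0
```

Contact: the force on the tool is −3.8 N along x and the TCP has stopped advancing. I ease the down-load and let go.

carry_out:
  commands:
    - [0,0,-0.0002,0,0,0]
    - [0,0,-0.0004,0,0,0]
    - [-0.0001,0,-0.0005,0,0,0]
    - [-0.0002,0,-0.0005,0,0,0]
    - [-0.0002,0,-0.0005,0,0,0]

```text
time: 20.95
tool_pos: [0.5904, -0.1661, 0.0386]
ee_rot: [-3.142, 0.001, 0.098]
wrist_force: [-2.9, 0.6, 4.5]
width: 0.0599
finger_force: 30.0
```

carry_out:
  commands:
    - [0,0,0,0,0,0]
    - [0,0,0,0,0,0]
    - [0,0,0,0,0,0]
    - [0,0,0,0,0,0]
    - [0,0,0,0,0,0]
  jaw: 1

```text
time: 21.45
tool_pos: [0.591, -0.166, 0.0387]
ee_rot: [3.142, 0.0, 0.098]
wrist_force: [-0.4, -0.1, -0.2]
width: 0.0934
finger_force: 0.0
```

carry_out:
  commands:
    - [0,0,-0.004,0,0,0]
    - [0,0,-0.015,0,0,0]
    - [0,0,-0.035,0,0,0]
    - [0,0,-0.06,0,0,0]
    - [0,0,-0.085,0,0,0]

```text
time: 21.95
tool_pos: [0.591, -0.1661, 0.1257]
ee_rot: [3.141, -0.001, 0.098]
wrist_force: [0.3, 0.0, -0.4]
width: 0.0941
finger_force: 0.0
```

carry_out:
  commands:
    - [-0.005,0,-0.025,0,0,0]
    - [-0.01,0,-0.045,0,0,0]
    - [-0.015,0,-0.06,0,0,0]
    - [-0.02,0,-0.07,0,0,0]
    - [-0.02,0,-0.07,0,0,0]

```text
time: 22.45
tool_pos: [0.5713, -0.1683, 0.1961]
ee_rot: [3.14, -0.003, 0.098]
wrist_force: [1.0, -0.8, -0.3]
width: 0.0939
finger_force: 0.0
```

Run:
```python
from m import *
s=shot('wrist','w12'); t=shot('top','t12'); b=shot('scene','s12'); print(get_obs()['time'],get_obs()['tool_pos'])
C=cloud(s); d=np.array([np.cos(.098),np.sin(.098)]); n=np.array([-d[1],d[0]]); p=C[...,:2]-[.6534,-.1603]; S=p@d;L=p@n
w=(C[...,2]>.06)&(C[...,2]<.08)&(abs(L)<.045)&(S<0)&(S>-.16)
P=C[w]; print(w.sum(),'z',np.median(P[:,2]),cv2.minAreaRect((P[:,:2]*1000).astype('float32')),'S',np.percentile(S[w],[.5,99.5]),'L',np.percentile(L[w],[.5,99.5]))
hsv=cv2.cvtColor(s['img'],cv2.COLOR_RGB2HSV)
red=((hsv[...,0]<4)|(hsv[...,0]>176))&(hsv[...,1]>200)&(hsv[...,2]>110)&(abs(C[...,2]-.044)<.004)&(C[...,0]>.6)
print('stop S',np.percentile(S[red],[1,99]))
x=np.hstack([s['img'][0:300,160:400],cv2.resize(b['img'][130:250,140:340],(500,300),interpolation=cv2.INTER_CUBIC)]); cv2.imwrite('pics/f.png',x[:,:,::-1])
```

```text
22.6 [ 0.57057125 -0.16776366  0.19260954]
1032 z 0.06980246194732387 ((590.7837524414062, -166.22052001953125), (103.51298522949219, 60.466888427734375), 5.779752731323242) S [-0.11425716 -0.01121135] L [-0.02981306  0.03027159]
stop S [-0.00386095  0.0050438 ]
```

View pics/f.png

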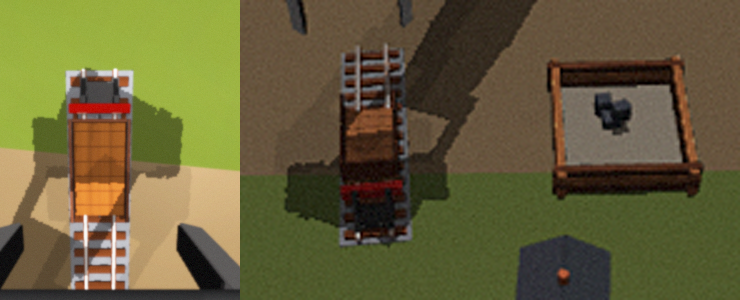

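The wagon is empty on the rails at the right height, with its buffers at the stop face. Three lumps lie in the crib at about (612,110) in the composite, and the wagon is clear of the gripper.

```bash
python3 -c "
from bench import *
print(close_job())"
```

```text
the job is handed in; nothing more can be done
None
```

The job is handed in: the three lumps are in the crib, and the empty wagon is back on the rails with its buffers at the stop face, released. It took about 23 s of the 58 s, and the arm kept clear of the hut, tree, drum and screwdriver.

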